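# Carry the swinging bath caddy to the glass shelf

### The job

Pick up the blue bath caddy by nothing but its turning wooden grip, carry it to the bamboo tray on the glass shelf and stop its swinging, so that its tub hangs quite still, clear above the middle of the tray, for three seconds. Then set it down gently and level inside the tray's rim and let go. Keep the orange can in the caddy and leave the soap box, cup, mirror and toothbrush holder as they are.

Things in the scene. Friction and masses are not known exactly. Their poses are not given: they have to be found in the camera images.
- grip: dark wooden sleeve, 24 mm in diameter, 66 mm long, on the top bar of the caddy's hoop handle; origin at its middle, own x along the bar. It turns on the bar almost without friction: when it is held the caddy swings under it about the grip's x axis like a pendulum 0.20 m long (period 0.90 s) and takes about 40 s to die down to a third
- caddy: blue open bath caddy standing on the counter: tub 95 (own x) by 160 (own y) by 50 mm, 4 mm thick; 8 mm steel uprights at x = -47 and +47 mm carry the top bar. Origin: centre of its underside, the grip's axis 210 mm above it. It swings along own y. About 0.22 kg (0.19 to 0.26). With the can at one end it hangs askew by 0.14 to 0.20 rad, its origin 29 to 42 mm to the side of the grip
- can_center (a point): orange round spray can, 44 mm in diameter and 76 mm long, about 0.30 kg (0.24 to 0.36), lying loose in the caddy along the caddy's x; this point is its centre, 26 mm above the caddy's underside; once the caddy hangs it rolls freely along the caddy's y until it meets an end wall (about 54 mm either side of the middle)
- shelf: low glass shelf, 160 (own x) by 600 (own y) mm, on chrome feet, its top 50 mm above the counter; origin on the counter under its centre
- tray_in (a point): centre of the inner floor of the bamboo tray on the shelf (55 mm above the counter). The tray is 140 (own x) by 210 (own y) mm outside, 130 by 200 mm inside, its floor 5 mm and its rim 14 mm above the glass; axes as the tray's, long side along own y
- tray: the bamboo tray, fixed on the shelf; origin at the centre of its underside
- soapbox: pink soap box 102 x 67 x 35 mm near the right end of the shelf, loose; origin under its centre
- cup: white porcelain cup, 70 mm in diameter and 85 mm tall, loose on the shelf left of the tray; origin under its centre
- mirror: round mirror of 100 mm on a chrome swivel stand, 168 mm tall, loose at the left end of the shelf; origin under its foot
- holder: chrome toothbrush holder with a lid, 71 mm in diameter and 108 mm tall, loose on the counter in front of the shelf; origin under its centre

How it is judged (in metres and radians):
On the way:
1. the caddy hangs still, clear above the middle of the tray, for 3 s (horizontal distance between caddy and tray_in below 0.015 m and z of caddy in the frame of tray_in above 0.02 m and linear speed of caddy below 0.02 m/s), for 3 s.
At the end, for the whole second after the job is handed in: the caddy stands level (within 0.05 rad) and at rest in the tray, its middle within 27 mm of the tray's middle, its underside on the tray floor (within 6 mm), with the can still in it, and the hand has let go (horizontal distance between caddy and tray_in below 0.027 m and z of caddy in the frame of tray_in below 0.006 m and angle between caddy's own z axis and vertical below 0.05 rad and linear speed of caddy below 0.02 m/s and distance between can_center and caddy below 0.075 m); the robot touches nothing.
It fails at once if the hand or arm pushes on the caddy itself instead of its turning grip (contact force between any of the fingers, the arm and caddy above 2 N).
It fails at once if the caddy swings so far that it would spill (angle between caddy's own z axis and vertical above 0.6 rad).
It fails at once if the can leaves the caddy (distance between can_center and caddy above 0.09 m).
It fails at once if the caddy is slammed down on the tray (contact force between caddy and tray above 35 N).
It fails at once if the soap box, cup, mirror or toothbrush holder is shifted by more than 20 mm (distance of any of soapbox, cup, mirror, holder from where it was at the start of the episode above 0.02 m).
It also fails if it takes over 40 s, if anything falls off the work surface, if the arm or the gripper's body presses on something with over 40 N, if the wrist force passes 120 N, or if a joint passes its speed limit or range.

### The arm

A 6-joint arm with a two-finger parallel gripper is mounted at the origin on the work surface. World frame = base frame: x ahead of the robot, y to its left, z up, the work surface at z = 0. Lengths are in mm, angles in rad, forces in N, time in s.
With the tool pointing down it reaches from about 425 to 1125 mm from the base axis. Payload 14.9 kg.
Tool frame: the origin (TCP) lies at the very end of the fingers, on their centre line; the grasp point (between the pads) lies 19 mm behind it; x points along the fingers, z is the direction in which the jaws open and shut, and the axes are right-handed (so a half turn about x gives the same grasp; the last joint's range is limited). The gripper opens to 91 mm and grips with 3 to 60 N. Pads are 32 mm wide; open, the fingers measure 118 mm over their backs; the gripper's body (76 mm by 178 mm) begins 60 mm behind the grasp point.
Start: joints at [1.149, 0.379, 1.734, -0, 1.028, -0.033], TCP at [265.363, 647.766, 213.932] pointing down, gripper open.
Joint ranges: [-2.77, 2.77], [-0.74, 2.19], [0, 2.66], [-1.06, 4.2], [0.31, 2.87], [-3.08, 3.08]. Speed limits (rad/s): [1.89, 1.89, 2.39, 3.14, 3.14, 3.14].

### API

Orientations are given as a unit quaternion [x, y, z, w].
In Python, from workcell import env, snapshot, calibration, workorder gives the robot as it stands. The module is installed in compiled form; this text tells all that it offers.
- The arm moves only by the tool drive_tool, never from a script. Its argument "series" is a list of rows, each a list of 7 numbers: the shift along the tool's x, y, z in m, then the turn, a rotation vector about the tool's x, y, z in rad, then the gripper's target within -1 to 1 (fully open at 1, half-way at 0, shut at -1). In form: [[dx, dy, dz, rx, ry, rz, jaw], ...]. A call has 1 to 10 rows; each row shifts and turns the commanded pose from where the row before left it, along the tool's axes as they then stand; what a row does not reach is not made up. A row lasts 1/8 s, in which the tool goes at most 62.5 mm and 10.7 degrees, less where a joint would pass 70% of its speed; a pose out of reach is approached as far as the arm can. A call is refused whole if a number of a shift passes 0.0625 or a number of a turn 0.188, either way. A call with a gripper value outside its range is refused whole. The fingers move at their own pace and stop on an object; "grip_force" is the grip in N (left out, the last holds). Time passes only in rows, so rows that do not move let the fingers close. It gives the time, the measured TCP pose, the force and the opening at its end, in the units of the state.
- env.get_obs(): the state, without advancing time (a new reading comes with each control period).
- snapshot(name): name is "side" or "top"; returns the picture (400x640x3 uint8, blue, green, red); there is no depth.
- calibration(name): a dict with "intrinsics" (3x3 intrinsics, pixels), "view" (4x4, takes a point from world to camera coordinates). Camera axes: x right, y down, z forward; pixel columns grow to the right and rows downward; lengths in mm; the calibration is good to about 2 mm. A picture is of the moment at which its call begins. calibration takes no time and is no camera call.
- workorder.hand_in(): hands the job in, once; it reports no verdict.
The state is a dict: "clock": time; "qpos": joint angles; "joint_velocities": joint speeds; "effort": joint torques, N m; "tool_pos": TCP position; "tcp_rot": TCP orientation; "contact_force": force on the tool from outside, world axes, zero at the start; "ft_torque": the same for the moment, N m; "grip_width": finger opening in mm.
Only numpy, scipy, OpenCV 4.12 (cv2) and the standard library are available. Lean on these libraries where they do the work, as an engineer would, in place of code of your own. Each camera call takes 0.05 s, during which the arm holds its last target. There are 200 camera calls.

## Working session

There is one attempt and no reset: what is moved stays moved. The work goes in short steps, Python scripts to look and compute and a tool call to move; the robot and the scene stay as the last step left them, time stands still between calls to the robot, and variables do not carry over. Pictures are saved under pics/ and viewed, about 8 in all and at most 12, crops included, and the job is handed in when it is done.

Besides the shell and the picture viewer there is one more tool, called after "Call:" in YAML: its name, and indented under it one key for each argument. drive_tool: Moves the arm, as the interface text tells. Its arguments: {"type":"object","properties":{"series":{"type":"array"},"grip_force":{"type":"number"}},"required":["series"]}

```bash
mkdir -p pics; cat > h.py <<'E'
import numpy as np, cv2
from workcell import env, snapshot, calibration, workorder
def ray(n,u,v):
    c=calibration(n);K=np.array(c["intrinsics"]);T=np.array(c["view"]);R=T[:3,:3]
    return -R.T@T[:3,3], R.T@np.linalg.solve(K,[u,v,1])
def atz(n,u,v,z):
    o,d=ray(n,u,v);return (o+d*(z-o[2])/d[2]).round(1)
def tri(u1,v1,u2,v2):
    o1,d1=ray("top",u1,v1);o2,d2=ray("side",u2,v2)
    s=np.linalg.lstsq(np.c_[d1,-d2],o2-o1,rcond=None)[0]
    a=o1+d1*s[0];b=o2+d2*s[1];return ((a+b)/2).round(1),np.linalg.norm(a-b).round(1)
def proj(n,p):
    c=calibration(n);q=np.array(c["view"])@np.r_[p,1];q=np.array(c["intrinsics"])@q[:3];return (q[:2]/q[2]).round(1)
E
python3 - <<'E'
from h import *
for n in("top","side"):
    cv2.imwrite(f"pics/{n}0.png",snapshot(n)); print(n,ray(n,320,200))
print(env.get_obs())
E
```

```text
top (array([ 443.56128642,   33.45410925, 1088.87968991]), array([ 0.12866711,  0.0397842 , -0.99112082]))
side (array([  39.9090632 , -799.58510214,  884.95678105]), array([ 0.39354338,  0.66856712, -0.63144881]))
{'clock': 0.1, 'qpos': array([ 1.14870160e+00,  3.79382405e-01,  1.73470311e+00, -6.16386020e-06,
        1.02848898e+00, -3.33240802e-02]), 'joint_velocities': array([-0.00148501, -0.00265936, -0.00181072, -0.00246261, -0.00036044,
       -0.00055917]), 'effort': array([ 2.24223891e-05, -7.65041327e+01, -4.35298741e+01,  6.51655393e-02,
        3.99042678e-02, -1.88397343e-05]), 'tool_pos': array([265.21674175, 647.43950866, 213.34501025]), 'tcp_rot': array([-0.39418774,  0.58745788,  0.39381715,  0.58687079]), 'contact_force': array([-0.54496303, -0.30061748,  0.01253076]), 'ft_torque': array([-0.00132506,  0.06981059,  0.01569806]), 'grip_width': 90.79731460387333}
```

View pics/top0.png

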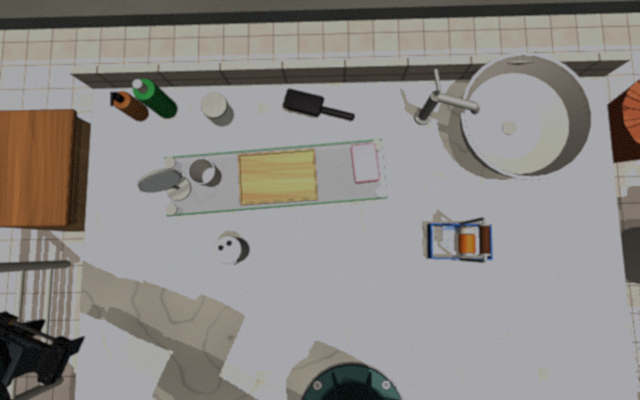

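View pics/side0.png

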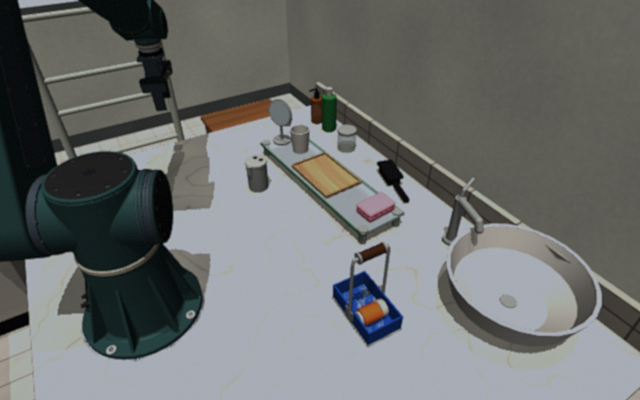

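Top view: tray at about (278,177), caddy at about (460,241), grip seen near (487,240). In the side view the grip is at (372,254) and the can at (372,312). I'll enlarge both caddy regions and the tray.

```bash
python3 - <<'E'
from h import *
t=cv2.imread("pics/top0.png");s=cv2.imread("pics/side0.png")
f=lambda im,x,y,w,h,k:cv2.resize(im[y:y+h,x:x+w],None,fx=k,fy=k,interpolation=cv2.INTER_CUBIC)
A=f(t,415,205,100,70,4);B=f(s,320,235,100,115,5)[:575,:400];C=f(t,230,140,100,75,4)
o=np.zeros((600,800,3),np.uint8);o[:280,:400]=A;o[290:590,:400]=C;o[:575,400:]=B
cv2.imwrite("pics/crop1.png",o)
E
```

```text
(no output)
```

View pics/crop1.png

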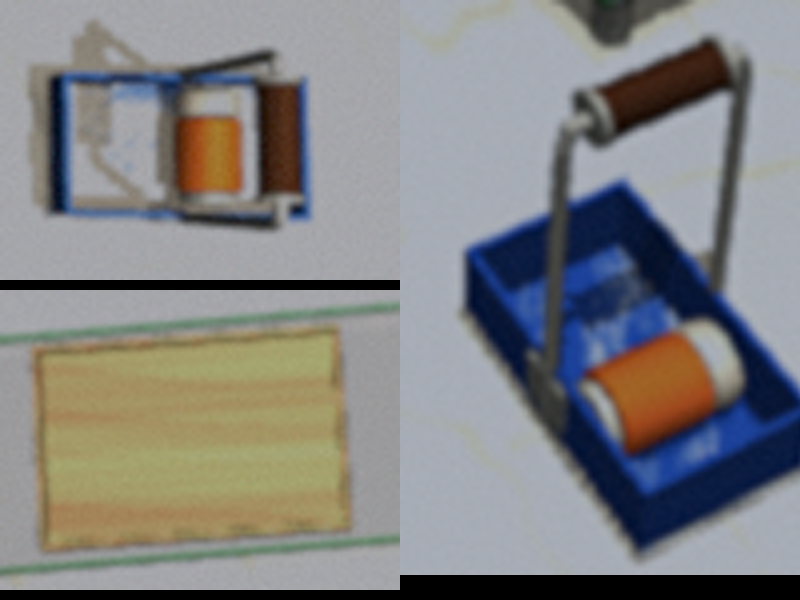

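```bash
python3 - <<'E'
from h import *
A=lambda x,y:(415+x/4,205+y/4);C=lambda x,y:(230+x/4,140+(y-290)/4);B=lambda x,y:(320+(x-400)/5,235+y/5)
print("grip",tri(*A(280,138),*B(665,92)))
print("ends",atz("top",*A(281,85),218),atz("top",*A(281,192),218))
print("ends side",atz("side",*B(607,120),215),atz("side",*B(722,60),215))
c=[atz("top",*C(*p),64) for p in[(36,348),(336,328),(350,528),(44,550)]];print("tray",np.array(c),np.mean(c,0))
print("caddy rim",[atz("top",*A(*p),50) for p in[(60,75),(306,76),(308,216),(56,213)]])
print("can",atz("top",*A(210,143),35))
for p in[(0,0,1),]:
  from scipy.spatial.transform import Rotation as R
  print(R.from_quat(env.get_obs()["tcp_rot"]).as_matrix().round(3))
E
```

```text
grip (array([ 463.7, -300.1,  209.5]), np.float64(3.5))
ends [ 491.3 -298.4  218. ] [ 432.4 -294.7  218. ]
ends side [ 431.3 -305.2  215. ] [ 494.5 -302.2  215. ]
tray [[704.9 292.9  64. ]
 [714.6  89.1  64. ]
 [578.1  81.2  64. ]
 [566.9 285.8  64. ]] [641.125 187.25   64.   ]
caddy rim [array([ 509.5, -217. ,   50. ]), array([ 506.2, -379.2,   50. ]), array([ 414.4, -374.5,   50. ]), array([ 418.7, -210.2,   50. ])]
can [ 463.3 -318.5   35. ]
[[-0.    -0.925  0.379]
 [-0.001  0.379  0.925]
 [-1.     0.    -0.001]]
```

Call:
drive_tool:
  series:
    - [-0.06,0,0,-0.18,0,0,1]
    - [-0.05,0,0,-0.18,0,0,1]
    - [0,-0.032,-0.049,0,0,0,1]
    - [0,-0.032,-0.049,0,0,0,1]
    - [0,-0.032,-0.049,0,0,0,1]
    - [0,-0.032,-0.049,0,0,0,1]
    - [0,-0.032,-0.049,0,0,0,1]
    - [0,-0.032,-0.049,0,0,0,1]
    - [0,-0.032,-0.049,0,0,0,1]
    - [0,-0.01,-0.06,0,0,0,1]

```text
clock: 1.35
tool_pos: [488.7, 236.5, 323.7]
tcp_rot: [-0.493, 0.507, 0.493, 0.507]
contact_force: [0.3, -0.7, 0.1]
grip_width: 91.4
```

Call:
drive_tool:
  series:
    - [0,0,-0.06,0,0,0,1]
    - [0,0,-0.06,0,0,0,1]
    - [0,0,-0.06,0,0,0,1]
    - [0,0,-0.06,0,0,0,1]
    - [0,0,-0.06,0,0,0,1]
    - [0,0,-0.06,0,0,0,1]
    - [0,0,-0.06,0,0,0,1]
    - [0.01,0.005,-0.06,0,0,0,1]
    - [0.02,0.005,-0.05,0,0,0,1]
    - [0.02,0,0,0,0,0,1]

```text
clock: 2.6
tool_pos: [461.7, -293.9, 273.0]
tcp_rot: [-0.492, 0.508, 0.492, 0.508]
contact_force: [-0.0, 1.3, -0.3]
grip_width: 91.4
```

```bash
python3 - <<'E'
from h import *
t=snapshot("top");s=snapshot("side")
from scipy.spatial.transform import Rotation as R
o=env.get_obs();print(o["clock"],o["tool_pos"],R.from_quat(o["tcp_rot"]).as_matrix().round(3),o["qpos"].round(2))
f=lambda im,x,y,w,h,k:cv2.resize(im[y:y+h,x:x+w],None,fx=k,fy=k,interpolation=cv2.INTER_CUBIC)
cv2.imwrite("pics/a1.png",np.hstack([f(t,410,180,130,140,3),f(s,310,190,130,140,3)]))
E
```

```text
2.7 [ 461.12428448 -290.6473944   271.49308921] [[-0.003 -1.     0.03 ]
 [ 0.002  0.03   1.   ]
 [-1.     0.003  0.002]] [-0.61  0.07  2.01  0.    1.07 -2.15]
```

View pics/a1.png

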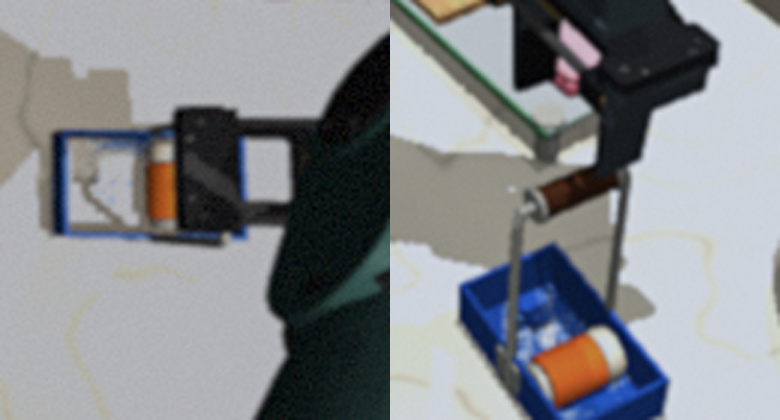

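Call:
drive_tool:
  grip_force: 40
  series:
    - [0.02,-0.002,-0.007,0,0,0,1]
    - [0.03,0,0,0,0,0,1]
    - [0.03,0,0,0,0,0,0.5]
    - [0,0,0,0,0,0,0]
    - [0,0,0,0,0,0,-0.3]
    - [0,0,0,0,0,0,-0.5]
    - [0,0,0,0,0,0,-0.65]

```text
clock: 3.58
tool_pos: [464.6, -298.6, 194.8]
tcp_rot: [-0.493, 0.507, 0.492, 0.507]
contact_force: [-0.6, 0.9, 0.8]
grip_width: 44.1
```

```bash
python3 - <<'E'
from h import *
s=snapshot("side")
o=env.get_obs();print(o["clock"],o["tool_pos"],o["contact_force"],o["grip_width"])
f=lambda im,x,y,w,h,k:cv2.resize(im[y:y+h,x:x+w],None,fx=k,fy=k,interpolation=cv2.INTER_CUBIC)
cv2.imwrite("pics/a2.png",f(s,310,190,130,140,4))
E
```

```text
3.625 [ 464.48901686 -298.51315436  194.62711837] [0.52634995 0.97881093 0.7124816 ] 40.04661655391678
```

View pics/a2.png

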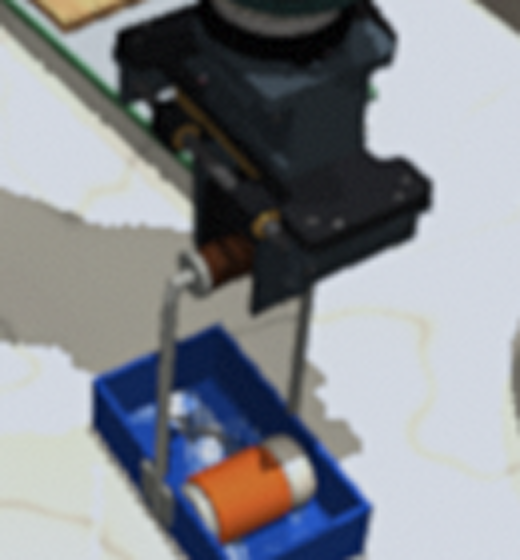

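The fingers straddle the grip near (235,260) in the crop, and the can lies in the middle-front of the tub. I'm closing now.

Call:
drive_tool:
  series:
    - [0.003,0,0,0,0,0,-0.7]
    - [0,0,0,0,0,0,-0.8]
    - [0,0,0,0,0,0,-1]
    - [0,0,0,0,0,0,-1]

```text
clock: 4.12
tool_pos: [464.0, -298.2, 190.7]
tcp_rot: [-0.493, 0.507, 0.493, 0.507]
contact_force: [0.6, 0.6, -3.1]
grip_width: 23.6
```

Call:
drive_tool:
  series:
    - [-0.002,0,-0.003,0,0,0,-1]
    - [-0.002,0,-0.006,0,0,0,-1]
    - [-0.002,0,-0.006,0,0,0,-1]
    - [-0.002,0,-0.006,0,0,0,-1]
    - [-0.002,0,-0.006,0,0,0,-1]
    - [-0.003,0,-0.005,0,0,0,-1]
    - [-0.006,0,-0.002,0,0,0,-1]
    - [-0.015,0,0,0,0,0,-1]
    - [-0.025,0,0,0,0,0,-1]
    - [-0.03,0,0,0,0,0,-1]

```text
clock: 5.38
tool_pos: [463.1, -332.0, 281.4]
tcp_rot: [-0.493, 0.507, 0.493, 0.507]
contact_force: [0.3, -0.2, -5.4]
grip_width: 22.8
```

```bash
python3 - <<'E'
from h import *
t=snapshot("top");s=snapshot("side")
o=env.get_obs();print(o["clock"],o["tool_pos"],o["contact_force"],o["grip_width"])
f=lambda im,x,y,w,h,k:cv2.resize(im[y:y+h,x:x+w],None,fx=k,fy=k,interpolation=cv2.INTER_CUBIC)
cv2.imwrite("pics/a3.png",np.hstack([f(t,410,180,130,140,3),f(s,310,190,130,140,3)]))
E
```

```text
5.475 [ 464.57807839 -333.20288082  283.88380744] [ 0.30968187  0.34211615 -5.09388111] 22.670537191962893
```

View pics/a3.png

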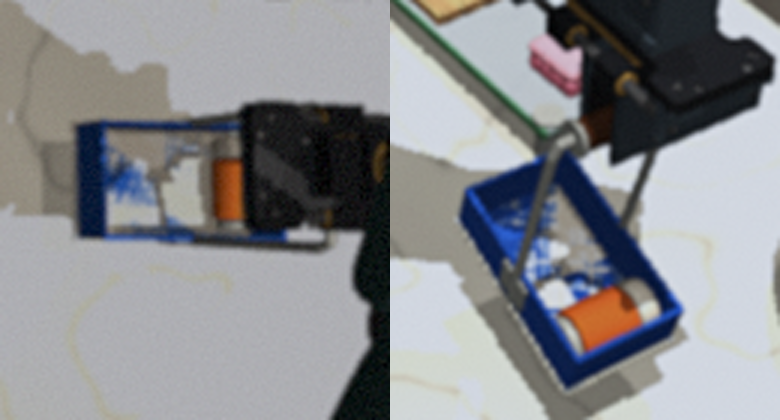

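The caddy hangs free from the grip with the can against its -y wall, as I expected. I'll carry it with a smooth profile matched to the swing period.

Call:
drive_tool:
  series:
    - [-0.003,-0.0019,0.0049,-0.004,0,0,-1]
    - [-0.003,-0.0037,0.0099,-0.004,0,0,-1]
    - [-0.003,-0.0056,0.0148,-0.004,0,0,-1]
    - [-0.003,-0.0075,0.0197,-0.004,0,0,-1]
    - [-0.003,-0.0093,0.0247,-0.004,0,0,-1]
    - [-0.003,-0.0112,0.0296,-0.004,0,0,-1]
    - [-0.003,-0.0131,0.0345,-0.004,0,0,-1]
    - [-0.003,-0.0131,0.0345,-0.004,0,0,-1]
    - [-0.003,-0.0131,0.0345,-0.004,0,0,-1]
    - [-0.003,-0.0131,0.0345,-0.004,0,0,-1]

```text
clock: 6.72
tool_pos: [556.5, -88.8, 310.0]
tcp_rot: [-0.503, 0.497, 0.503, 0.497]
contact_force: [0.4, -0.3, -5.0]
grip_width: 23.3
```

Call:
drive_tool:
  series:
    - [0,-0.0131,0.0345,-0.004,0,0,-1]
    - [0,-0.0131,0.0345,-0.004,0,0,-1]
    - [0,-0.0131,0.0345,-0.004,0,0,-1]
    - [0,-0.0131,0.0345,-0.004,0,0,-1]
    - [0,-0.0112,0.0296,-0.004,0,0,-1]
    - [0,-0.0093,0.0247,-0.004,0,0,-1]
    - [0,-0.0075,0.0197,-0.004,0,0,-1]
    - [0,-0.0056,0.0148,-0.004,0,0,-1]
    - [0,-0.0037,0.0099,-0.004,0,0,-1]
    - [0,-0.0019,0.0049,-0.004,0,0,-1]

```text
clock: 7.98
tool_pos: [642.0, 152.7, 309.9]
tcp_rot: [0.513, -0.487, -0.513, -0.487]
contact_force: [0.3, 0.3, -5.9]
grip_width: 23.1
```

```bash
cat > track.py <<'E'
import sys,pickle
from h import *
n=int(sys.argv[1]); L=[]
for i in range(n):
    c=env.get_obs()["clock"]; im=snapshot("side"); L.append((c,im))
pickle.dump(L,open(sys.argv[2],"wb"))
o=env.get_obs();print(o["clock"],o["tool_pos"],o["contact_force"],o["tcp_rot"])
for c,im in L:
    h=cv2.cvtColor(im,cv2.COLOR_BGR2HSV);m=cv2.inRange(h,(105,130,40),(125,255,255))
    k,lab,st,ce=cv2.connectedComponentsWithStats(m);m2=m>0
    v,u=np.nonzero(m2); print(round(c,3),len(u),u.mean().round(2),v.mean().round(2))
cv2.imwrite(sys.argv[2]+".png",cv2.resize(L[-1][1][80:280,200:440],None,fx=3,fy=3,interpolation=cv2.INTER_CUBIC))
E
python3 track.py 20 pics/k1
```

```text
8.975 [641.94222014 152.47380369 309.94608233] [ 0.23878441 -0.59926493 -5.76475136] [-0.51262198  0.48703609  0.51264199  0.4870449 ]
7.975 911 324.9 150.38
8.025 877 324.96 150.32
8.075 901 324.64 149.95
8.125 891 324.66 150.16
8.175 1091 324.39 149.66
8.225 883 325.35 150.59
8.275 887 325.26 150.85
8.325 889 325.78 151.29
8.375 873 326.15 151.76
8.425 1049 326.15 151.43
8.475 937 326.72 152.35
8.525 1047 326.23 151.97
8.575 910 326.92 152.07
8.625 883 326.64 152.31
8.675 983 326.21 151.81
8.725 959 325.54 151.23
8.775 894 325.45 151.1
8.825 929 324.88 150.82
8.875 879 325.17 150.42
8.925 1001 324.43 150.11
```

View pics/k1.png

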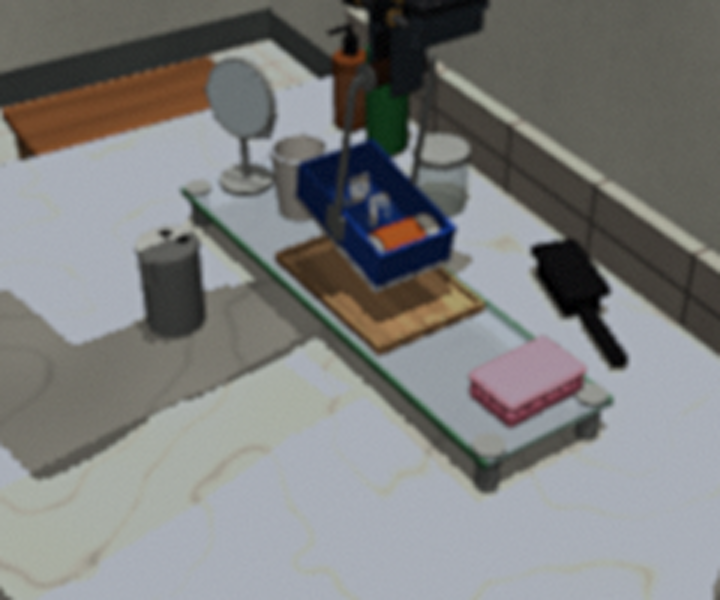

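```bash
cat > tilt.py <<'E'
from h import *
from scipy.optimize import least_squares, curve_fit
from scipy.spatial.transform import Rotation as R
def pts(th,g,yaw=0.052):
    # th: tilt about own x; can end (-y) low
    loc=np.array([[-47.5,80,50],[47.5,80,50],[47.5,-80,50],[-47.5,-80,0],[-47.5,-80,50],[0,0,0]])-[0,0,210]
    return g+R.from_euler("ZX",[yaw,th]).apply(loc)
E
python3 - <<'E'
from tilt import *
g=np.array([641.9,152.5,329])
px=np.array([(298,180),(372,143),(455,228),(378,287),(372,250)])/3+[200,80]
f=lambda p:np.r_[[ (proj("side",q)-a) for q,a in zip(pts(p[0],g+np.r_[p[1],0,p[2]])[:5],px)]].ravel()
for r in (least_squares(f,[.17,0,0]),least_squares(lambda p:f([p[0],0,0]),[.17])):
    print(r.x,r.fun.round(1)); th=r.x[0]
    print(pts(th,g)[5], (pts(th+.01,g)[5]-pts(th,g)[5]), proj("side",pts(th+.01,g)[5])-proj("side",pts(th,g)[5]))
import pickle
L=pickle.load(open("pics/k1","rb"));d=[]
for c,im in L:
    m=cv2.inRange(cv2.cvtColor(im,cv2.COLOR_BGR2HSV),(105,130,40),(125,255,255));v,u=np.nonzero(m);d.append((c,u.mean(),v.mean()))
d=np.array(d)
for k in(1,2):
    M=np.c_[np.ones(20),np.cos(6.98*d[:,0]),np.sin(6.98*d[:,0])];c=np.linalg.lstsq(M,d[:,k],rcond=None)[0]
    print(c[0],np.hypot(c[1],c[2]),"peak t",(np.arctan2(c[2],c[1])/6.98+.9*9),np.std(M@c-d[:,k]))
E
```

```text
[0.17 0.   0.  ] [ 0.7 -4.7  0.6 -0.7  1.6 -0.3  0.4  1.7  4.   2.2]
[640.05336123 187.98026987 122.02719895] [-0.10748324  2.06512192  0.36562557] [-0.4 -0.4]
[0.17] [ 0.7 -4.7  0.6 -0.7  1.6 -0.3  0.4  1.7  4.   2.2]
[640.05336123 187.98026987 122.02719895] [-0.10748324  2.06512192  0.36562557] [-0.4 -0.4]
325.60584904816153 1.0234519035650846 peak t 8.531729353642712 0.2313491895042947
151.11316034442711 1.0942476146053182 peak t 8.54411597356044 0.2098413557520901
```

```bash
sed -i 's/return (q\[:2\]\/q\[2\]).round(1)/return q[:2]\/q[2]/' h.py; python3 - <<'E'
from tilt import *
g=np.array([641.9,152.5,329])
px=np.array([(298,180),(372,143),(455,228),(378,287),(372,250)])/3+[200,80]
f=lambda p:np.r_[[ (proj("side",q)-a) for q,a in zip(pts(p[0],g+np.r_[p[1],0,p[2]])[:5],px)]].ravel()
for r in (least_squares(f,[.17,0,0]),least_squares(lambda p:f([p[0],0,0]),[.17])):
    print(r.x,r.fun.round(1)); th=r.x[0]
    print(pts(th,g)[5], (pts(th+.01,g)[5]-pts(th,g)[5]), proj("side",pts(th+.01,g)[5])-proj("side",pts(th,g)[5]))
# tray corners rim check in side: predicted vs seen (275,258)left,(383,350)front,(485,298)right in crop
for a,b in((-70,105),(-70,-105),(70,-105)):
    q=np.r_[641.1,187.2,64]+R.from_euler("z",.052).apply([a,b,0]); print((proj("side",q)-[200,80])*3)
snapshot("side");print(env.get_obs()["clock"])
E
```

```text
[  0.06894636 -16.9902501   14.02018993] [-1.6 -2.3 -1.2  1.5  0.7 -1.7 -0.3  1.8  2.4  0.9]
[641.14804107 166.9477124  119.4989304 ] [-0.10885205  2.09142163  0.15514523] [-0.37177341 -0.34327376]
[0.17435598] [ 0.6 -4.9  0.5 -0.9  1.5 -0.4  0.2  1.7  3.9  2.1]
[640.00651837 188.88028207 122.18392276] [-0.10739944  2.06351183  0.37462988] [-0.35991179 -0.38957297]
[271.89862005 251.48129882]
[376.51218223 347.20972186]
[484.28420137 301.50434857]
9.025
```

Call:
drive_tool:
  series:
    - [0,0,0,0,0,0,-1]
    - [0,0,0,0,0,0,-1]
    - [0,0,0,0,0,0,-1]
    - [0,0,0,0,0,0,-1]
    - [0,0,0,0,0,0,-1]
    - [0,0,0,0,0,0,-1]
    - [0,0,0.006,0,0,0,-1]
    - [0,0,0,0,0,0,-1]

```text
clock: 10.02
tool_pos: [641.6, 158.9, 309.9]
tcp_rot: [-0.513, 0.487, 0.513, 0.487]
contact_force: [-0.2, 0.3, -5.7]
grip_width: 23.2
```

```bash
cat > fit.py <<'E'
import sys,pickle
from h import *
L=[]
for i in range(int(sys.argv[1])):
    c=env.get_obs()["clock"];L.append((c,snapshot("side"),snapshot("top") if i==0 else 0))
pickle.dump(L,open(sys.argv[2],"wb"));d=[]
o=env.get_obs();print(o["clock"],o["tool_pos"],o["contact_force"])
for c,im,_ in L:
    m=cv2.inRange(cv2.cvtColor(im,cv2.COLOR_BGR2HSV),(105,130,40),(125,255,255));v,u=np.nonzero(m);d.append((c,(u.mean()+v.mean())/2))
d=np.array(d);print(d[:,1].round(1))
M=np.c_[np.ones(len(d)),np.cos(6.98*d[:,0]),np.sin(6.98*d[:,0])];c=np.linalg.lstsq(M,d[:,1],rcond=None)[0]
tp=np.arctan2(c[2],c[1])/6.98
print("mean",c[0],"amp mm ~",5.9/1.06*np.hypot(c[1],c[2]),"-y peak t",tp+.9*np.ceil((d[-1,0]-tp)/.9),np.std(M@c-d[:,1]))
cv2.imwrite(sys.argv[2]+".png",np.hstack([cv2.resize(x[b:b+130,a:a+130],None,fx=3,fy=3,interpolation=cv2.INTER_CUBIC) for x,a,b in((L[0][2],215,110),(L[0][1],260,80))]))
E
python3 fit.py 19 pics/k2
```

```text
11.025 [641.61864911 158.43853641 309.90600764] [-0.05480852 -0.69244276 -5.7052642 ]
[237.2 237.1 237.2 237.1 237.2 237.7 237.5 237.8 237.5 237.5 238.  237.5
 237.2 237.7 237.7 237.4 237.2 237.  237.1]
mean 237.4181738180249 amp mm ~ 1.6029232168841359 -y peak t 11.444139594651249 0.1933768535015977
```

View pics/k2.png

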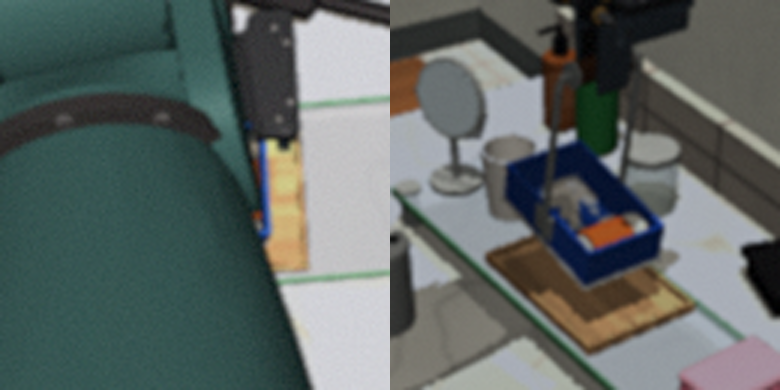

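```bash
python3 - <<'E'
from tilt import *
g=np.array([641.6,158.5,329])
for th in(.13,.15,.17,.19,.21):
    P=pts(th,g); top=(P[2]+P[4])/2; bot=top+(P[3]-P[4])
    cr=lambda q:((proj("top",q)-[215,110])*3).round(0)
    cs=lambda q:((proj("side",q)-[260,80])*3).round(0)
    print(th,P[5].round(1),"top",cr(top),cr(bot),"side",[list(cs(q)) for q in P[:5]])
q=np.r_[641.1,187.2,64]+R.from_euler("z",.052).apply([0,-105,0]);print(cr(q))
E
```

```text
0.13 [640.2 185.7 120.8] top [278. 172.] [275. 185.] side [[np.float64(120.0), np.float64(169.0)], [np.float64(194.0), np.float64(144.0)], [np.float64(281.0), np.float64(226.0)], [np.float64(201.0), np.float64(292.0)], [np.float64(205.0), np.float64(255.0)]]
0.15 [640.  189.8 121.4] top [274. 173.] [270. 186.] side [[np.float64(119.0), np.float64(166.0)], [np.float64(192.0), np.float64(142.0)], [np.float64(279.0), np.float64(225.0)], [np.float64(198.0), np.float64(291.0)], [np.float64(203.0), np.float64(254.0)]]
0.17 [639.8 194.  122. ] top [270. 174.] [264. 186.] side [[np.float64(117.0), np.float64(164.0)], [np.float64(191.0), np.float64(139.0)], [np.float64(276.0), np.float64(224.0)], [np.float64(196.0), np.float64(289.0)], [np.float64(201.0), np.float64(254.0)]]
0.19 [639.5 198.1 122.8] top [266. 174.] [259. 187.] side [[np.float64(116.0), np.float64(161.0)], [np.float64(189.0), np.float64(136.0)], [np.float64(274.0), np.float64(224.0)], [np.float64(193.0), np.float64(288.0)], [np.float64(199.0), np.float64(253.0)]]
0.21 [639.3 202.2 123.6] top [261. 175.] [254. 187.] side [[np.float64(114.0), np.float64(158.0)], [np.float64(188.0), np.float64(133.0)], [np.float64(272.0), np.float64(223.0)], [np.float64(191.0), np.float64(287.0)], [np.float64(197.0), np.float64(252.0)]]
[305. 193.]
```

Call:
drive_tool:
  series:
    - [0,0,-0.001,0,0,0,-1]
    - [0,0,-0.001,0,0,0,-1]
    - [0,0,-0.001,0,0,0,-1]
    - [0,0,-0.001,0,0,0,-1]
    - [0,0,-0.001,0,0,0,-1]
    - [0,0,-0.001,0,0,0,-1]
    - [0,0,-0.001,0,0,0,-1]
    - [0,0,0,0,0,0,-1]

```text
clock: 12.02
tool_pos: [642.0, 151.4, 309.9]
tcp_rot: [0.513, -0.487, -0.513, -0.487]
contact_force: [1.1, 0.1, -5.2]
grip_width: 23.1
```

```bash
python3 fit.py 19 pics/k3; python3 - <<'E'
import pickle,cv2,numpy as np
# column of the -y blue rim edge in first top pic of each run
for f in("k2","k3"):
    t=pickle.load(open("pics/"+f,"rb"))[0][2]; h=cv2.cvtColor(t,cv2.COLOR_BGR2HSV)[158:188,295:312]
    print(f,[int(x) for x in (cv2.inRange(h,(100,90,40),(128,255,255))>0).sum(0)])
E
```

```text
13.025 [641.98861937 151.44601328 309.93039329] [ 0.41926959 -0.05453504 -6.23288238]
[237.9 238.4 238.7 238.7 238.8 238.6 238.9 238.9 238.6 238.7 238.7 238.5
 238.5 238.4 238.3 238.3 238.2 238.3 238.3]
mean 238.53882209559168 amp mm ~ 1.8670799141447696 -y peak t 13.294952490764135 0.13318067610182144
k2 [0, 0, 0, 0, 0, 1, 7, 26, 27, 8, 0, 0, 0, 0, 0, 0, 0]
k3 [0, 0, 0, 0, 0, 0, 0, 0, 0, 8, 21, 30, 17, 0, 0, 0, 0]
```

Call:
drive_tool:
  series:
    - [0,0,0,0,0,0,-1]
    - [0,0,0,0,0,0,-1]
    - [0,0,0,0,0,0,-1]
    - [0,0,0,0,0,0,-1]
    - [0,0,0,0,0,0,-1]
    - [0,0,0,0,0,0,-1]
    - [0,0,0,0,0,0,-1]
    - [0,0,0,0,0,0,-1]
    - [0,0,0,0,0,0,-1]
    - [0,0,0,0,0,0,-1]

```text
clock: 14.28
tool_pos: [642.0, 151.5, 310.0]
tcp_rot: [0.513, -0.487, -0.513, -0.487]
contact_force: [-0.2, 0.4, -6.2]
grip_width: 23.1
```

Call:
drive_tool:
  series:
    - [0,0,0,0,0,0,-1]
    - [0,0,0,0,0,0,-1]
    - [0,0,0,0,0,0,-1]
    - [0,0,0,0,0,0,-1]
    - [0,0,0,0,0,0,-1]
    - [0,0,0,0,0,0,-1]
    - [0,0,0,0,0,0,-1]
    - [0,0,0,0,0,0,-1]

```text
clock: 15.28
tool_pos: [642.0, 151.5, 310.0]
tcp_rot: [0.513, -0.487, -0.513, -0.487]
contact_force: [-0.5, -0.9, -5.3]
grip_width: 23.2
```

```bash
python3 fit.py 19 pics/k4; python3 - <<'E'
from tilt import *
import pickle
L=pickle.load(open("pics/k4","rb"));t=L[0][2];h=cv2.cvtColor(t,cv2.COLOR_BGR2HSV)[158:188,295:312]
print([int(x) for x in (cv2.inRange(h,(100,90,40),(128,255,255))>0).sum(0)])
for th in(.14,.15,.16,.17,.18):
    P=pts(th,np.array([642,151.45,329]));print(th,P[5].round(1),proj("top",(P[2]+P[4])/2))
E
```

```text
16.275 [642.00315361 151.44548159 309.92175773] [-0.66669022  0.06765631 -5.91907982]
[238.6 238.3 238.3 238.1 238.2 238.2 237.9 238.6 238.7 238.8 238.9 238.5
 239.  238.9 238.3 238.9 238.5 238.5 238.4]
mean 238.5031219843989 amp mm ~ 1.8350764643582287 -y peak t 16.83229932263117 0.2042748017564318
[0, 0, 0, 0, 0, 0, 0, 0, 0, 9, 21, 30, 14, 0, 0, 0, 0]
0.14 [640.5 180.7 121.1] [309.81594359 167.36665736]
0.15 [640.4 182.8 121.4] [309.13799871 167.46399831]
0.16 [640.3 184.9 121.7] [308.45813576 167.55990974]
0.17 [640.2 186.9 122. ] [307.77638991 167.65438972]
0.18 [640.  189.  122.4] [307.09279617 167.74743632]
```

The measured amplitude was about 1.8 mm (13 mm/s), which meets the stillness condition. There is plenty of time, so I'll cancel what remains and hold again for more margin.

Call:
drive_tool:
  series:
    - [0,0,0,0,0,0,-1]
    - [0,0,0,0,0,0,-1]
    - [0,0,0,0,0,0,-1]
    - [0,0,0,0,0,0,-1]
    - [0,0,-0.0018,0,0,0,-1]
    - [0,0,0,0,0,0,-1]
    - [0,0,0,0,0,0,-1]

```text
clock: 17.15
tool_pos: [642.1, 149.6, 309.9]
tcp_rot: [-0.513, 0.487, 0.513, 0.487]
contact_force: [0.7, 0.1, -5.8]
grip_width: 23.2
```

```bash
python3 fit.py 30 pics/k5
```

```text
18.7 [642.08696171 149.6814408  309.93498126] [ 0.29870251  0.34942512 -4.90508263]
[238.7 238.2 238.8 238.8 238.9 239.  238.5 238.9 238.6 238.7 238.8 238.8
 238.8 239.  238.9 238.7 238.9 238.5 238.7 238.9 238.5 238.6 238.9 238.8
 239.  239.  238.8 238.8 238.6 239. ]
mean 238.7664010901815 amp mm ~ 0.42376116915804335 -y peak t 19.431531549989998 0.17942736225592726
```

Call:
drive_tool:
  series:
    - [0,0,0,0,0,0,-1]
    - [0,0,0,0,0,0,-1]
    - [0,0,0,0,0,0,-1]
    - [0,0,0,0,0,0,-1]
    - [0,0,0,0,0,0,-1]
    - [0,0,0,0,0,0,-1]
    - [0,0,0,0,0,0,-1]
    - [0,0,0,0,0,0,-1]
    - [0,0,0,0,0,0,-1]
    - [0,0,0,0,0,0,-1]

```text
clock: 19.95
tool_pos: [642.1, 149.6, 309.9]
tcp_rot: [0.513, -0.487, -0.513, -0.487]
contact_force: [0.2, -1.1, -5.9]
grip_width: 23.1
```

Call:
drive_tool:
  series:
    - [0,0,0,0,0,0,-1]
    - [0,0,0,0,0,0,-1]
    - [0,0,0,0,0,0,-1]
    - [0,0,0,0,0,0,-1]
    - [0,0,0,0,0,0,-1]

```text
clock: 20.58
tool_pos: [642.1, 149.7, 309.9]
tcp_rot: [0.513, -0.487, -0.513, -0.487]
contact_force: [-0.2, -0.8, -6.8]
grip_width: 23.4
```

The swing is now about 0.4 mm and was held still again for more than 3 s. Lowering.

Call:
drive_tool:
  series:
    - [0.003,0,0,0,0,0,-1]
    - [0.006,0,0,0,0,0,-1]
    - [0.008,0,0,0,0,0,-1]
    - [0.008,0,0,0,0,0,-1]
    - [0.008,0,0,0,0,0,-1]
    - [0.006,0,0,0,0,0,-1]
    - [0.005,0,0,0,0,0,-1]
    - [0.003,0,0,0,0,0,-1]
    - [0.002,0,0,0,0,0,-1]
    - [0.001,0,0,0,0,0,-1]

```text
clock: 21.82
tool_pos: [642.1, 149.7, 259.9]
tcp_rot: [0.513, -0.487, -0.513, -0.487]
contact_force: [-0.3, -0.2, -5.8]
grip_width: 23.3
```

Call:
drive_tool:
  series:
    - [0.002,0,0.001,0,0,0,-1]
    - [0.0015,0,0.003,0,0,0,-1]
    - [0.0015,0,0.005,0,0,0,-1]
    - [0.0015,0,0.006,0,0,0,-1]
    - [0.0015,0,0.006,0,0,0,-1]
    - [0.0015,0,0.006,0,0,0,-1]

```text
clock: 22.58
tool_pos: [640.7, 177.1, 250.3]
tcp_rot: [0.513, -0.487, -0.513, -0.487]
contact_force: [-0.6, -0.4, -4.6]
grip_width: 23.6
```

```bash
python3 - <<'E'
from h import *
f=lambda x,a,b:cv2.resize(x[b:b+130,a:a+130],None,fx=3,fy=3,interpolation=cv2.INTER_CUBIC)
cv2.imwrite("pics/l1.png",np.hstack([f(snapshot("top"),215,110),f(snapshot("side"),260,80)]))
o=env.get_obs();print(o["clock"],o["tool_pos"],o["contact_force"],o["grip_width"])
E
```

```text
22.675 [640.62894659 177.26001738 250.30715914] [-1.08605143  0.12439184 -4.51777771] 23.270927698568194
```

View pics/l1.png

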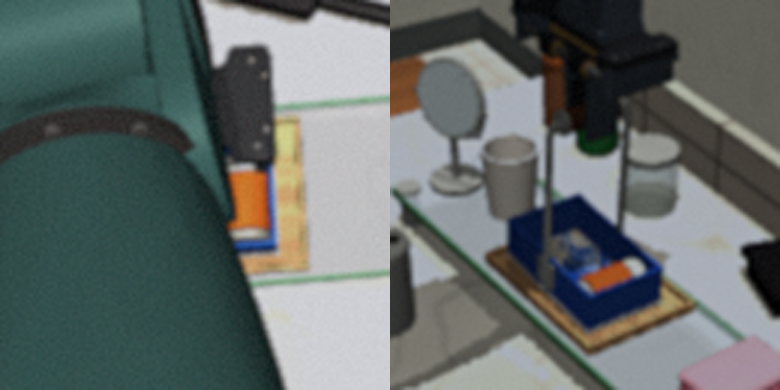

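```bash
python3 - <<'E'
from tilt import *
u=lambda a,b:(215+a/3,110+b/3)
for z in(103,108,113):print(atz("top",*u(276,205),z))
print(atz("top",*u(306,205),64))
for th in(0,.05,.1,.15):
    P=pts(th,np.array([640.6,177.3,269.3]));print(th,P[5].round(1),((P[2]+P[4])/2).round(1),((P[3])).round(1),((proj("top",(P[2]*.3+P[4]*.7))-[215,110])*3).round(),[list(((proj("side",q)-[260,80])*3).round()+[390,0]) for q in P[:5]])
E
```

```text
[628.5 105.9 103. ]
[627.6 105.5 108. ]
[626.6 105.2 113. ]
[635.3  81.9  64. ]
0 [640.6 177.3  59.3] [644.8  97.4 109.3] [597.3  94.9  59.3] [287. 207.] [[np.float64(513.0), np.float64(226.0)], [np.float64(584.0), np.float64(200.0)], [np.float64(670.0), np.float64(267.0)], [np.float64(595.0), np.float64(336.0)], [np.float64(596.0), np.float64(297.0)]]
0.05 [640.1 187.8  59.6] [644.3 105.5 105.5] [596.8 105.5  55.6] [277. 208.] [[np.float64(509.0), np.float64(220.0)], [np.float64(580.0), np.float64(194.0)], [np.float64(665.0), np.float64(267.0)], [np.float64(590.0), np.float64(334.0)], [np.float64(591.0), np.float64(296.0)]]
0.1 [639.5 198.2  60.3] [643.9 113.8 102.1] [596.2 116.3  52.4] [268. 209.] [[np.float64(505.0), np.float64(213.0)], [np.float64(577.0), np.float64(187.0)], [np.float64(660.0), np.float64(265.0)], [np.float64(584.0), np.float64(331.0)], [np.float64(587.0), np.float64(295.0)]]
0.15 [639.  208.6  61.7] [643.5 122.2  99.1] [595.6 127.2  49.7] [259. 211.] [[np.float64(502.0), np.float64(206.0)], [np.float64(573.0), np.float64(181.0)], [np.float64(656.0), np.float64(264.0)], [np.float64(578.0), np.float64(328.0)], [np.float64(582.0), np.float64(294.0)]]
```

The tilt is about 0.05 with the low edge on the floor and the origin near y = 188, as planned. I'll finish levelling.

Call:
drive_tool:
  series:
    - [0.0015,0,0.005,0,0,0,-1]
    - [0.0015,0,0.004,0,0,0,-1]
    - [0.001,0,0.001,0,0,0,-1]
    - [0.0005,0,0,0,0,0,-1]
    - [0,0,0,0,0,0,-1]

```text
clock: 23.3
tool_pos: [640.7, 187.0, 247.0]
tcp_rot: [0.513, -0.486, -0.512, -0.488]
contact_force: [-1.8, 2.6, 5.2]
grip_width: 23.1
```

```bash
python3 - <<'E'
from h import *
f=lambda x,a,b:cv2.resize(x[b:b+130,a:a+130],None,fx=3,fy=3,interpolation=cv2.INTER_CUBIC)
cv2.imwrite("pics/l2.png",np.hstack([f(snapshot("top"),215,110),f(snapshot("side"),260,80)]))
o=env.get_obs();print(o["clock"],o["tool_pos"],o["contact_force"],o["grip_width"])
E
```

```text
23.4 [640.73751332 187.01389672 247.07294786] [-1.42877773  3.89390801  6.19616035] 22.92066919752596
```

View pics/l2.png

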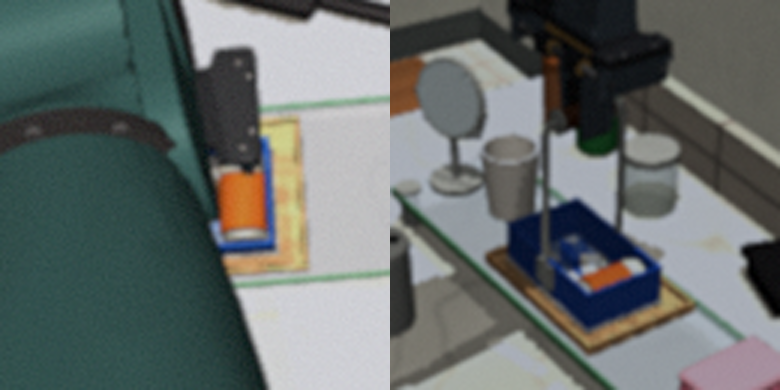

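The tub is level in the tray and the hand is pressing lightly (about 6 N). I'll ease off, open and rise.

Call:
drive_tool:
  series:
    - [-0.001,0,0,0,0,0,-1]
    - [0,0,0,0,0,0,-0.3]
    - [0,0,0,0,0,0,0.2]
    - [0,0,0,0,0,0,0.6]
    - [0,0,0,0,0,0,1]
    - [0,0,0,0,0,0,1]
    - [-0.01,0,0,0,0,0,1]
    - [-0.03,0,0,0,0,0,1]
    - [-0.05,0,0,0,0,0,1]
    - [-0.06,0,0,0,0,0,1]

```text
clock: 24.65
tool_pos: [639.7, 186.5, 398.5]
tcp_rot: [-0.512, 0.487, 0.513, 0.487]
contact_force: [0.6, -0.4, -0.3]
grip_width: 90.9
```

Call:
drive_tool:
  series:
    - [-0.04,0.04,0,0,0,0,1]
    - [0,0.05,-0.02,0,0,0,1]
    - [0,0.04,-0.04,0,0,0,1]
    - [0,0,-0.05,0,0,0,1]
    - [0,0,-0.05,0,0,0,1]
    - [0,0,-0.05,0,0,0,1]
    - [0,0,-0.05,0,0,0,1]
    - [0,0,0,0,0,0,1]
    - [0,0,0,0,0,0,1]

```text
clock: 25.78
tool_pos: [523.6, -79.5, 437.4]
tcp_rot: [0.513, -0.487, -0.512, -0.487]
contact_force: [-0.7, 0.6, -0.2]
grip_width: 91.3
```

```bash
python3 - <<'E'
from h import *
t=snapshot("top")
f=lambda x,a,b:cv2.resize(x[b:b+130,a:a+130],None,fx=3,fy=3,interpolation=cv2.INTER_CUBIC)
cv2.imwrite("pics/l3.png",np.hstack([f(t,215,110),f(snapshot("side"),260,80)]))
o=env.get_obs();print(o["clock"],o["tool_pos"],o["contact_force"],o["grip_width"])
E
```

```text
25.875 [523.66695782 -78.79220255 437.25358657] [-0.62705232  0.39879562 -0.18729411] 91.27302636292328
```

View pics/l3.png

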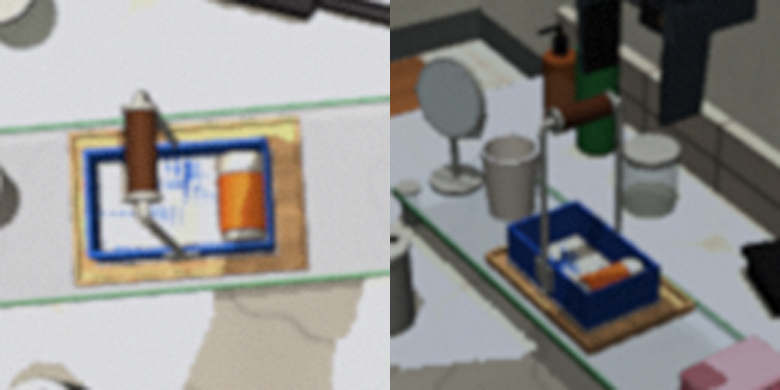

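```bash
python3 - <<'E'
from h import *
u=lambda a,b:(215+a/3,110+b/3)
print(np.mean([atz("top",*u(*p),105) for p in((83,152),(268,140),(275,247),(92,258))],0), np.mean([atz("top",*u(*p),64) for p in((70,135),(298,119),(309,268),(77,285))],0))
print(workorder.hand_in())
E
```

```text
[634.975 188.975 105.   ] [640.8   187.375  64.   ]
the job is handed in; nothing more can be done
None
```

I carried the caddy by its wooden grip to the bamboo tray, held it still above the middle, set it down inside the rim and let go. The job is handed in at about 26 s of the 40 s; hand-in reports no verdict.

- **Hanging still:** I held it for about 4 s with a swing of 1.8 mm (about 13 mm/s). I then cancelled most of that and held again for more than 3 s at about 0.4 mm. The tub's middle was about 2 mm from the tray's middle and some 65 mm above its floor.
- **Set down:** The last picture shows it standing in the tray and looking level, with the can in its -y end. Its middle measures about 6 mm from the tray's middle, against a limit of 27 mm. The most the wrist pressed down was about 6 N, just before release.
- **Let go:** The gripper is open and well clear, with no contact force on it.
- **Other objects:** I saw no shift of the mirror, cup or soap box in the pictures, but did not measure them. The toothbrush holder is only partly in view in the last picture, and I did not check it separately.

One check disagreed. A fit of the tub's tilt with its position left free drifted about 17 mm from the arm's own reading. I used the fit tied to the arm's position instead, and the top view agreed with it.

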